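# Pop the bur block out of its dock and trap it

## Robot

A 6-joint arm with a two-finger parallel gripper is mounted at the origin on a cart in front of the work surface, level with it; the furniture and walls round the work are solid. World frame = base frame: x ahead of the robot, y to its left, z up, the work surface at z = 0. Lengths are in m, angles in degrees, forces in N, time in s.
With the tool pointing down it reaches from about 0.375 to 0.9 m from the base axis. Payload 3.1 kg.
Tool frame: the origin (TCP) lies at the very end of the fingers, on their centre line; the grasp point (between the pads) lies 19 mm behind it; z points along the fingers, y is the line along which they close (so a half turn about z gives the same grasp; the last joint's range is limited). The gripper opens to 87 mm and grips with 3 to 60 N. Pads are 19 mm wide; open, the fingers measure 117 mm over their backs; the gripper's body (75 mm by 190 mm) begins 51 mm behind the grasp point.
Start: joints at [55.033, 30.224, 82.088, -0, 67.689, -10.227], TCP at [0.262, 0.568, 0.223] pointing down, gripper open.
Joint ranges: [-176.69, 176.69], [-43.24, 126.21], [12.49, 139.97], [-82, 262], [0, 151.66], [-163.58, 163.58]. Speed limits (degrees/s): [159.86, 159.86, 180, 180, 180, 180].

## Interface

Orientations are given as a 3x3 rotation matrix whose columns are the frame's x, y, z axes.
In Python, from rig import bot, imaging gives the robot as it stands.
- The arm moves only by the tool drive_tool, never from a script. Its argument "deltas" is text: rows parted by semicolons, each of 5 numbers parted by spaces: the finger opening in mm, from 0 to 87, then the shift along the world's x, y, z in mm, then the turn about the world's z in rad. In form: jaw dx dy dz twist; .... A call has 1 to 12 rows; each row is the pose to reach, as a shift and turn from the pose commanded when the call began; what a row does not reach only later rows make up. A row lasts 1/10 s, in which the tool goes at most 50 mm and 8.59 degrees, less where a joint would pass 70% of its speed; a pose out of reach is approached as far as the arm can. A call with a gripper value outside its range is refused whole. The fingers move at their own pace and stop on an object; the grip force is fixed at half the most. Time passes only in rows, so rows that repeat a pose let the fingers close. It gives the time, the measured TCP pose, the force, the opening and the grip force at its end, in the units of the state.
- bot.read_state(): the state, without advancing time (a new reading comes with each control period).
- imaging.capture(name): name is "scene" or "top"; returns the picture (480x640x3 uint8, red, green, blue); there is no depth.
- imaging.camera_model(name): a dict with "fx", "fy", "cx", "cy" (pixels), "dist" ([k1, k2, p1, p2, k3] as OpenCV has them; the pictures are not rectified), "T" (4x4, takes a point from camera to world coordinates). Camera axes: x right, y down, z forward; pixel columns grow to the right and rows downward; lengths in m; the calibration is good to about 2 mm. A picture is of the moment at which its call begins. camera_model takes no time and is no camera call.
- bot.hand_in(): hands the job in; it is judged then, once.
The state is a dict: "time_s": time; "joint_positions": joint angles; "qvel": joint speeds; "tau": joint torques, N m; "position": TCP position; "tcp_rot": TCP orientation; "force": force on the tool from outside, world axes, zero at the start; "moment": the same for the moment, N m; "opening": opening from 0.0 (shut) to 1.0 (fully open); "grasp_force": force on a finger pad.
Only numpy, scipy, OpenCV 4.12 (cv2) and the standard library are available. Lean on these libraries where they do the work, as an engineer would, in place of code of your own. Each camera call takes 0.05 s, during which the arm holds its last target. There are 200 camera calls.

## Task

The blue bur block sits in a small eject dock. Press the dock's yellow button fully down with one fingertip while the other finger stands ready a finger's breadth in front of the block, so that the block pops out against that finger and is stopped before it slides off the deck. Finish while holding: keep the button fully down with the one finger and the popped block resting still against the other, flat on the deck, never pinched or lifted, and leave the things standing beside the dock alone.

Things in the scene. Friction and masses are not known exactly. Their poses are not given: they have to be found in the camera images.
- dock: White eject dock, steel deck, fixed on the worktop, 112 (x) x 100 (y) mm, turned about the vertical. Origin on the worktop below the docked block's centre; z up. It ejects along its own -x axis (roughly towards the robot). Deck top 30 mm above the worktop, from x = -45 to +61 mm. Grey guide rails at y = +-40 to +-48 mm, 11 mm above the deck; between them the deck in front of the block is free.
- deck_edge (a point): Middle of the deck's open front edge: x = -45 mm, y = 0, z = +30 mm in the dock's frame. A block that is not stopped slides over it and falls.
- release_button: Yellow push button behind the block. Origin: centre of its top, x = +41, y = 0, z = +46 mm in the dock's frame when up; top 32 (dock x) x 36 (dock y) mm. Goes straight down 10 mm (then 6 mm above the deck); axes as the dock's. Spring 2 N at the top, 5 N at the bottom, springs up when let go; the catches' friction adds about 1 N at first.
- catch (a point): Point midway between two brass catches, on the deck at their front faces, x = -21.5 mm (dock frame). Each is 8 mm wide at y = +-31 mm, 6 mm above the deck, 4 mm thick; they hold the block's front face. They are part of the button and sink with it: the block is let go when the button is about 6 mm down.
- pusher: Two orange fins behind the block (y = +-18 mm, 18 mm above the deck, 3.5 mm thick). Origin between them at deck height, at x = +19 mm in the dock's frame before ejecting. Once the catches let go, they shove the block along the dock's -x with a spring of about 4 N, up to 52 mm at 0.2 to 0.3 m/s, and keep pressing it against whatever stops it.
- bur_block: Loose blue block with small burs standing in it, about 0.12 kg, 34 (dock x) x 75 (dock y) x 22 mm; burs reach 40 mm. Origin: centre of its underside. Docked: x = 0, y = 0, z = +30 mm in the dock's frame, axes as the dock's, front face at x = -17 mm. A finger 6 to 28 mm ahead of the front face stops it in time.
- bottle_ph: Small white bottle with a green cap, 34 x 36 x 82 mm, standing beside the dock. Origin: centre of its underside. Leave alone.
- timer: Red and white wind-up timer, 61 x 62 x 40 mm, beside the dock. Origin: centre of its underside. Leave alone.
- dosing_cup: Small clear-white dosing cup, 55 x 55 x 55 mm, beside the dock. Origin: centre of its underside. Leave alone.
- screwdriver: Orange-handled screwdriver, 21 x 167 x 21 mm, lying beside the dock. Origin: under its middle. Leave alone.
Things that resemble listed ones, but are neither listed nor needed, are in the scene too. There is more than one size of the bur_block; the job needs the larger.

How it is judged:
By the outcome, as a careful person would: the job done as asked, in the order asked, and still so for the second after the job is handed in, while the arm keeps its last pose, push and grip.
It also fails if it takes over 32 s, if anything falls off the work surface, if the arm or the gripper's body presses on something with over 40 N, if the wrist force passes 120 N, or if a joint passes its speed limit or range.

## Working session

There is one attempt and no reset: what is moved stays moved. The work goes in short steps, Python scripts to look and compute and a tool call to move; the robot and the scene stay as the last step left them, time stands still between calls to the robot, and variables do not carry over. Pictures are saved under pics/ and viewed, at most 10 in all, crops included, and the job is handed in when it is done.

Besides the shell and the picture viewer there is one more tool, called after ">>>" in YAML: its name, and indented under it one key for each argument. drive_tool: Moves the arm, as the interface text tells. Its arguments: {"type":"object","properties":{"deltas":{"type":"string"}},"required":["deltas"]}

```bash
mkdir -p pics; python3 - <<'E'
from rig import bot, imaging
import cv2
for n in("scene","top"):
    cv2.imwrite(f"pics/{n}0.png",imaging.capture(n)[:,:,::-1]); m=imaging.camera_model(n); print(n,m)
s=bot.read_state();print(s["time_s"],s["position"],s["tcp_rot"],s["force"],s["opening"])
E
```

```text
scene {'fx': 473.2235837631729, 'fy': 473.2235837631729, 'cx': 322.2173571436142, 'cy': 241.71922266426216, 'dist': array([0.02866981, 0.        , 0.        , 0.        , 0.        ]), 'T': array([[ 0.56099119, -0.61032146,  0.55928221, -0.03133651],
       [-0.82770223, -0.40205646,  0.39148388, -0.3161181 ],
       [-0.01406798, -0.68253814, -0.73071457,  0.78427532],
       [ 0.        ,  0.        ,  0.        ,  1.        ]])}
top {'fx': 447.6195967195038, 'fy': 447.6195967195038, 'cx': 326.64541284725277, 'cy': 245.03510720382283, 'dist': array([0.01752547, 0.        , 0.        , 0.        , 0.        ]), 'T': array([[ 0.06053582, -0.97798049,  0.19972377,  0.33700827],
       [-0.99816472, -0.05898791,  0.01369742,  0.07900609],
       [-0.00161452, -0.20018641, -0.9797565 ,  0.94518345],
       [ 0.        ,  0.        ,  0.        ,  1.        ]])}
0.1 [0.26114515 0.56707628 0.22166976] [[-9.08239363e-01  4.18449589e-01 -1.09584265e-03]
 [ 4.18450907e-01  9.08237952e-01 -1.63118074e-03]
 [ 3.12718972e-04 -1.94005891e-03 -9.99998069e-01]] [0.21478124 0.04667112 0.34221139] 0.9986834660803279
```

View pics/scene0.png

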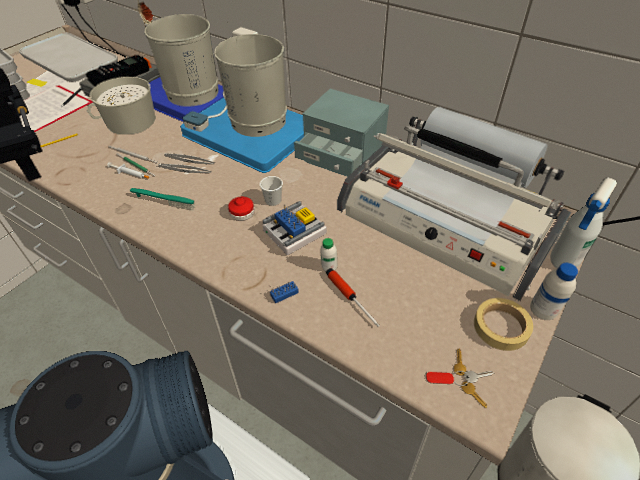

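View pics/top0.png

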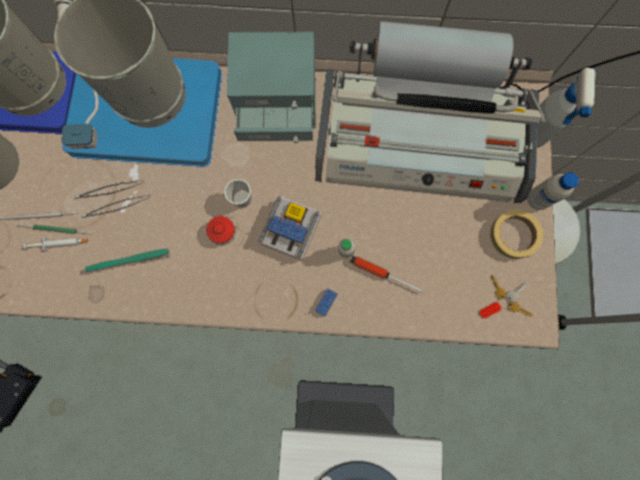

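The dock, holding a blue block and the yellow button, is at top (290,228) and scene (296,225). There are two blue blocks: the docked one at top (288,229), and a smaller loose one at top (326,303). The docked one is larger and sits in front of the button, so it fits the description. I'll confirm that in an enlarged crop.

```bash
python3 - <<'E'
import cv2,numpy as np
a=cv2.imread("pics/top0.png")[180:320,200:370]; b=cv2.imread("pics/scene0.png")[170:310,220:390]
f=lambda i:cv2.resize(i,None,fx=4.7,fy=4.7,interpolation=cv2.INTER_CUBIC)[:600]
cv2.imwrite("pics/ca.png",cv2.resize(a[10:90,45:155],None,fx=7,fy=7,interpolation=cv2.INTER_CUBIC))
cv2.imwrite("pics/cb.png",cv2.resize(b[15:95,35:125],None,fx=7,fy=7,interpolation=cv2.INTER_CUBIC))
E
```

```text
(no output)
```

View pics/ca.png

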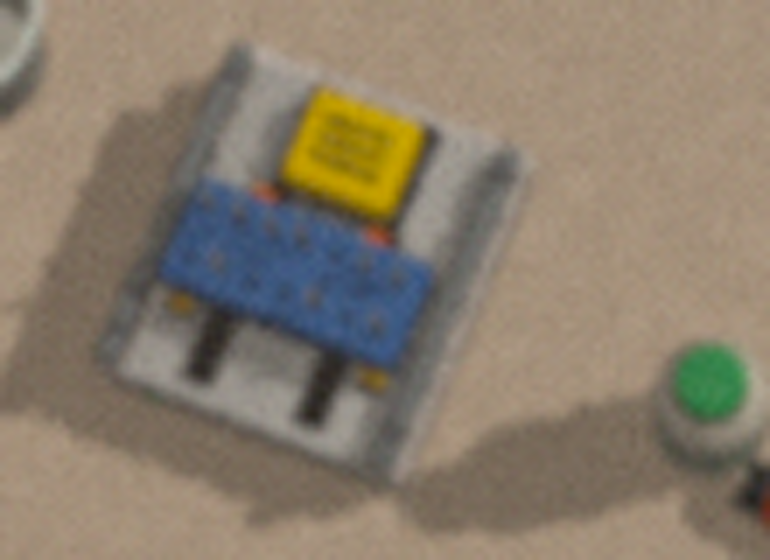

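View pics/cb.png

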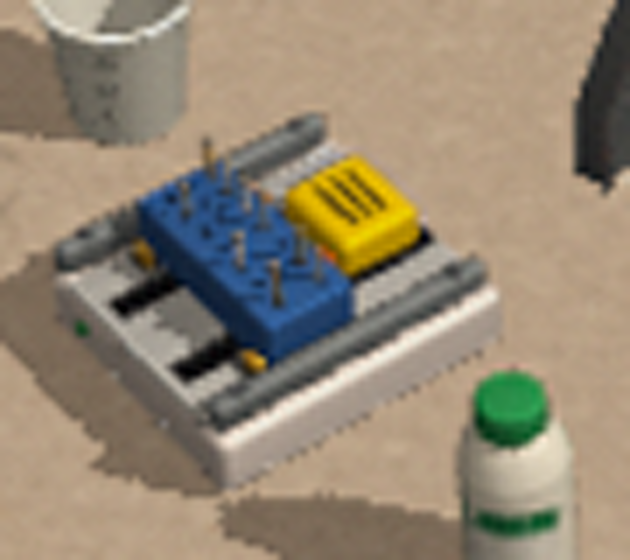

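The crops confirm it: the large docked block has its catches, rails and button. I'll fit the dock pose from the corners in both views.

```bash
cat > fit.py <<'E'
import cv2,numpy as np
from rig import imaging
from scipy.optimize import least_squares
M={n:imaging.camera_model(n) for n in("top","scene")}
def proj(n,P):
    m=M[n];T=np.linalg.inv(m["T"]);K=np.array([[m["fx"],0,m["cx"]],[0,m["fy"],m["cy"]],[0,0,1]])
    return cv2.projectPoints(np.float64(P).reshape(-1,1,3),cv2.Rodrigues(T[:3,:3])[0],T[:3,3],K,m["dist"])[0][:,0]
def world(p,P):
    c,s=np.cos(p[2]),np.sin(p[2]);P=np.float64(P)/1000
    return P@np.array([[c,-s,0],[s,c,0],[0,0,1]]).T+[p[0],p[1],0]
E
python3 - <<'E'
from fit import *
top=[((57,18,46),(320,88)),((57,-18,46),(428,125)),((17,37.5,52),(205,180)),((17,-37.5,52),(435,262)),((61,50,30),(240,42)),((61,-50,30),(525,155)),((25,18,46),(285,170))]
sc=[((57,18,46),(350,155)),((57,-18,46),(418,215)),((25,18,46),(287,195)),((-17,37.5,52),(140,205)),((-17,-37.5,52),(272,325)),((17,-37.5,52),(352,285)),((61,-50,30),(498,295))]
D={"top":(top,(245,190)),"scene":(sc,(255,185))}
def r(p,ns=("top","scene")):
    o=[]
    for n in ns:
        L,off=D[n]; o.append(proj(n,world(p,[a for a,_ in L]))-(np.array([b for _,b in L])/7+off))
    return np.concatenate(o).ravel()
for ns in (("top","scene"),("top",),("scene",)):
    f=least_squares(r,[.5,.1,-.4],loss="soft_l1",args=(ns,));print(f.x,np.degrees(f.x[2]))
    if len(ns)==2: print(f.fun.reshape(-1,2).round(1)); p=f.x
for n in M:
    im=cv2.imread(f"pics/{n}0.png")
    off=D[n][1]; c=cv2.resize(im[off[1]:off[1]+80,off[0]:off[0]+100],None,fx=7,fy=7)
    for P in [(x,y,z) for a,b,z in((57,18,46),(25,18,46),(17,37.5,52),(-17,37.5,52),(61,50,30),(-45,50,30)) for x in(a,) for y in(b,-b)]:
        q=(proj(n,world(p,[P]))[0]-off+.5)*7; cv2.circle(c,(int(q[0]),int(q[1])),4,(0,255,0),-1)
    cv2.imwrite(f"pics/o_{n}.png",c)
a,b=cv2.imread("pics/o_top.png"),cv2.imread("pics/o_scene.png")
cv2.imwrite("pics/ov.png",cv2.resize(np.vstack([a,b]),None,fx=.53,fy=.53))
E
```

```text
[ 0.54737976  0.17355318 -0.32547227] -18.648187589802568
[[-0.1 -0.4]
 [ 0.3  0.5]
 [-0.2 -0.6]
 [ 0.5  1. ]
 [-1.2  1.3]
 [ 1.5  2.2]
 [-1.2  1.6]
 [ 1.7 -1.2]
 [ 1.3 -1.2]
 [-0.8 -1. ]
 [-0.2 -1.1]
 [ 0.   0.6]
 [ 1.4 -0.6]
 [-0.  -0.5]]
[ 0.54909516  0.17328811 -0.31869213] -18.25971413395925
[ 0.54462115  0.17280061 -0.31582444] -18.095407476329004
```

View pics/ov.png

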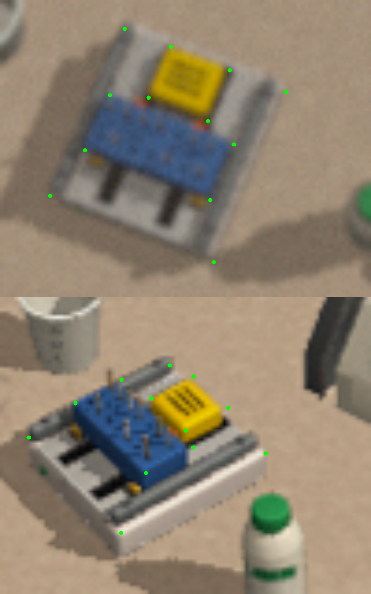

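The fit puts the dock at about (0.547, 0.173) with a yaw of -18.4°. The plan is to set tool y along dock x with an opening of 66 mm, centred on dock x = +2. That puts the front finger's inner face at -31 and the press finger over 35 to 50. I'll approach high first.

>>> drive_tool:
  deltas: "66 29 -40 0 -0.145; 66 58 -80 0 -0.29; 66 87 -120 0 -0.435; 66 116 -160 0 -0.58; 66 145 -200 0 -0.725; 66 174 -240 0 -0.87; 66 203 -280 0 -1.015; 66 232 -320 0 -1.16; 66 261 -360 0 -1.305; 66 287 -396 -20 -1.44; 66 287 -396 -50 -1.461; 66 287 -396 -70 -1.461"

```text
time_s: 1.3
position: [0.5486, 0.1696, 0.1506]
tcp_rot: [[0.32, 0.947, -0.002], [0.947, -0.32, -0.0], [-0.001, -0.002, -1.0]]
force: [-0.6, 0.4, -0.1]
opening: 0.75
grasp_force: 0.0
```

```bash
python3 - <<'E'
from fit import *
from rig import bot
s=bot.read_state();R=s["tcp_rot"];print(s["time_s"],s["position"],np.degrees(np.arctan2(R[1,1],R[0,1])),R[:,2],s["opening"]*87,s["force"],s["joint_positions"])
a=imaging.capture("top")[170:290,220:380,::-1];b=imaging.capture("scene")[140:260,220:380,::-1]
cv2.imwrite("pics/ab.png",cv2.resize(np.hstack([a,b])[:, :],None,fx=2.5,fy=2.5,interpolation=cv2.INTER_CUBIC))
E
```

```text
1.3 [0.54859469 0.16960987 0.15059233] -18.67722226838473 [-2.23078869e-03 -2.03419450e-04 -9.99997491e-01] 65.24915706268119 [-0.58483896  0.36771961 -0.09339175] [6.03327214e+00 3.17021041e+01 9.33600501e+01 2.24877557e-03
 5.50661777e+01 2.47091514e+01]
```

View pics/ab.png

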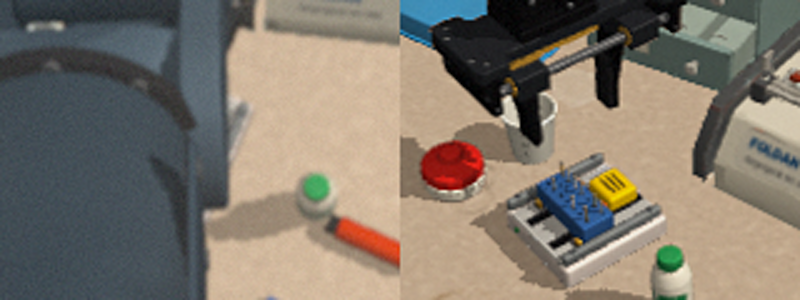

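The left half is occluded by the arm. In the scene view the fingers straddle the dock from above and are correctly oriented. I'll descend to just above the button and check.

>>> drive_tool:
  deltas: "66 0 1 -30 0.005; 66 0 1 -60 0.005; 66 0 1 -80 0.005; 66 0 1 -88 0.005; 66 0 1 -88 0.005"

```text
time_s: 1.9
position: [0.5482, 0.1729, 0.0643]
tcp_rot: [[0.311, 0.95, -0.001], [0.95, -0.311, -0.0], [-0.0, -0.001, -1.0]]
force: [-0.4, -0.5, 0.8]
opening: 0.758
grasp_force: 0.0
```

```bash
python3 - <<'E'
from fit import *
from rig import bot
s=bot.read_state();R=s["tcp_rot"];print(s["time_s"],s["position"],np.degrees(np.arctan2(R[1,1],R[0,1])),s["opening"]*87,s["force"])
im=imaging.capture("scene")[:,:,::-1];off=(245,160)
c=cv2.resize(im[160:260,245:365],None,fx=6,fy=6,interpolation=cv2.INTER_CUBIC)
w=s["opening"]*87/2000
for y,col in((-w,(0,255,0)),(w,(0,255,0)),(-w-.015,(255,0,255)),(w+.015,(255,0,255))):
  for x in(-.0095,.0095):
    q=(proj("scene",[s["position"]+R@[x,y,0]])[0]-off+.5)*6; cv2.circle(c,(int(q[0]),int(q[1])),3,col,-1)
cv2.imwrite("pics/near.png",c)
E
```

```text
1.9 [0.54824427 0.1729428  0.06431329] -18.125786244907676 65.90692829405437 [-0.37518328 -0.45181221  0.77488845]
```

View pics/near.png

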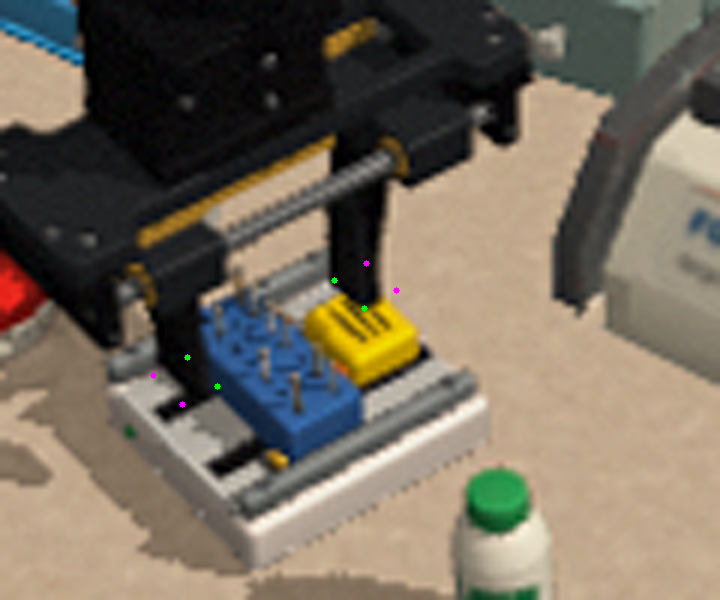

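The press finger is above the button, around (360,300). The front finger stands just ahead of the block, with its tip at about (190,395). Clearances match the plan, so I'm pressing now.

>>> drive_tool:
  deltas: "66 0 0 -10 0; 66 0 0 -16 0; 66 0 0 -20 0; 66 0 0 -23 0; 66 0 0 -26 0; 66 0 0 -28 0; 66 0 0 -29 0; 66 0 0 -29 0; 66 0 0 -29 0"

```text
time_s: 2.85
position: [0.5485, 0.1727, 0.0363]
tcp_rot: [[0.312, 0.95, 0.001], [0.95, -0.312, 0.0], [0.0, 0.0, -1.0]]
force: [-2.5, -0.1, 7.7]
opening: 0.76
grasp_force: 5.7
```

```bash
python3 - <<'E'
from fit import *
from rig import bot
s=bot.read_state();R=s["tcp_rot"];print(s["time_s"],s["position"],s["opening"]*87,s["force"],s["moment"],s["grasp_force"])
im=imaging.capture("scene")[:,:,::-1]
cv2.imwrite("pics/press.png",cv2.resize(im[160:260,245:365],None,fx=6,fy=6,interpolation=cv2.INTER_CUBIC))
E
```

```text
2.85 [0.54854948 0.17273154 0.03634236] 66.1112589898446 [-2.5153486  -0.09307893  7.65955754] [-0.14214682  0.15222454  0.02547419] 5.685414243489504
```

View pics/press.png

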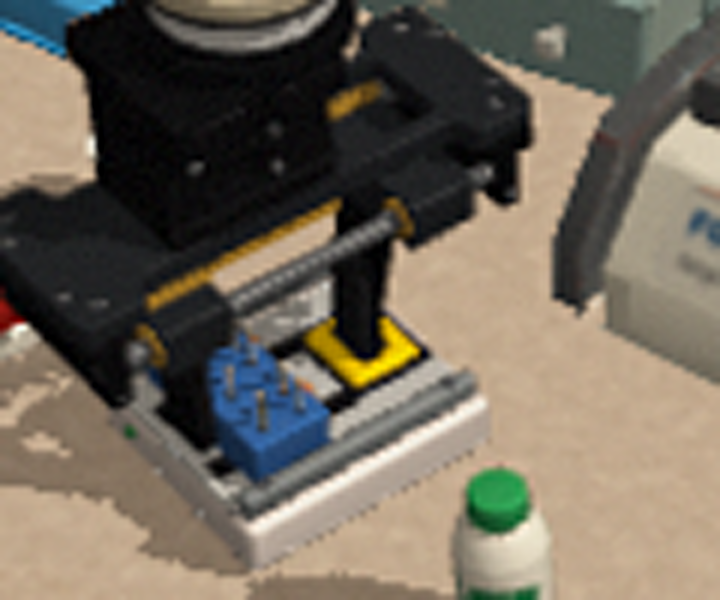

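The block has popped against the front finger and lies flat. The button is down with 7.7 N on it. I'll press slightly further to confirm the bottom stop and then settle.

>>> drive_tool:
  deltas: "66 0 0 -1 0; 66 0 0 -1 0; 66 0 0 -1 0; 66 0 0 -1 0; 66 0 0 -1 0"

```text
time_s: 3.4
position: [0.5485, 0.1727, 0.0362]
tcp_rot: [[0.312, 0.95, 0.001], [0.95, -0.312, 0.0], [0.0, 0.001, -1.0]]
force: [-4.7, 0.0, 13.1]
opening: 0.759
grasp_force: 8.5
```

The extra press moved the tip only 0.1 mm while the force rose to 13 N, so the button is on its bottom stop. Handing in.

```bash
python3 -c "
from rig import bot
print(bot.hand_in())"
```

```text
the job is handed in; nothing more can be done
None
```

I handed the job in at about 3.4 s with the button held fully down on its stop (13 N) and the popped block resting flat against the front finger; the score was not shown.

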